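# Level the balance at the cake stall

## Task

Weigh the tin of filling on the stall's two-pan balance: with 200 g already in the high pan, add the 500 g weight from the counter, the middle-sized of the three brass weights standing between the robot and the balance. Set it down gently, upright on the pan's free part beside the 200 g weight, and leave the tin and the 200 g weight standing in their pans, so that the beam comes level.

Things in the scene. Friction and masses are not known exactly. Their poses are not given: they have to be found in the camera images.
- beam (a joint): Angle of the balance's beam: 0 level, positive: left (+y) pan high; stops at -0.06 and +0.06. The tin (about 700 g) outweighs the 200 g weight, so at first the beam lies against a stop, the tin's pan low. Damped, weak centring spring: with 700 g in each pan it levels by itself in about 2 s.
- left_pan_top (a point): Centre of the top face of the left (+y) pan, a flat rimless aluminium disc 176 mm across. It stays level as it rises or sinks 10 mm from 117 mm above the counter; 5 N pushes the high one down. y: along the beam, x: away from the robot, z: up. What stands in it at first (tin or 200 g weight) is 42 mm to +x of this point; the free spot is 42 mm to -x.
- right_pan_top (a point): The same point and frame for the right (-y) pan, a like disc 320 mm from the other along the beam, over the same white base. Tin and 200 g weight may be either way round.
- w500_mid (a point): Half-way up the 500 g weight (31 mm above its foot), z up: brass cylinder 40 mm across, 45 mm high, gripped from above across its sides; a 25 mm knob makes it 62 mm high. It stands on the counter 0.43 to 0.46 m ahead of the robot, in a row in any order with two of like shape: 1 kg (52 mm across, 73 mm high) and 100 g (24 mm across, 41 mm high).
- w200_mid (a point): Half-way up the 200 g weight (24.5 mm above its foot), 30 mm across and 49 mm high with its knob, of the same shape, already standing in the high pan.
- tin_mid (a point): Half-way up the lidded steel tin (50 mm above its foot), 78 mm across and 100 mm high, about 700 g, standing in the low pan.
Things that resemble listed ones, but are neither listed nor needed, are in the scene too. Leave any blue look-alike of the part that bears w500_mid alone.

How it is judged:
By the outcome, as a careful person would: the job done as asked, in the order asked, and still so for the second after the job is handed in, with the robot touching nothing.
It also fails if it takes over 40 s, if anything falls off the work surface, if the arm or the gripper's body presses on something with over 40 N, if the wrist force passes 120 N, or if a joint passes its speed limit or range.

## Robot

A 7-joint arm with a two-finger parallel gripper is mounted at the origin on the work surface. World frame = base frame: x ahead of the robot, y to its left, z up, the work surface at z = 0. Lengths are in m, angles in rad, forces in N, time in s.
With the tool pointing down it reaches from about 0.425 to 0.8 m from the base axis. Payload 8.3 kg.
Tool frame: the origin (TCP) lies midway between the tips of the shut fingers; the grasp point (between the pads) lies 19 mm behind it; x points along the fingers, y is the direction in which the jaws open and shut, and the axes are right-handed (so a half turn about x gives the same grasp; the last joint's range is limited). The gripper opens to 85 mm and grips with 20 to 120 N. Pads are 22 mm wide; open, the fingers measure 114 mm over their backs; the gripper's body (76 mm by 85 mm) begins 54 mm behind the grasp point. The pads swing forward as they close: fully open they stand 13 mm farther back than shut.
Start: joints at [-1.409, 0.383, 0.016, 1.37, -0.006, 1.388, -0.046], TCP at [0.139, 0.609, 0.231] pointing down, gripper open.
Joint ranges: [-2.95, 2.95], [-0.25, 2.06], [-1.52, 1.56], [0.18, 2.33], [-1.44, 4.58], [0.02, 2.06], [-3.01, 3.01]. Speed limits (rad/s): [2.39, 2.39, 3.01, 3.01, 3.14, 3.14, 3.14].

## Interface

Orientations are given as a rotation vector (axis times angle).
In Python, from workcell import arm, eyes, ticket gives the robot as it stands.
- The arm moves only by the shell command python3 -m pendant 'ROWS' [FORCE]. ROWS is text: rows parted by semicolons, each of 7 numbers parted by spaces: the turn, a rotation vector about the tool's x, y, z in rad, then the shift along the tool's x, y, z in m, then the opening, from 0 (shut) to 1 (fully open). A call has 1 to 8 rows; each row is the pose to reach, as a shift and turn from the pose commanded when the call began, along the tool's axes at that moment; what a row does not reach only later rows make up. A row lasts 1/12 s, in which the tool goes at most 41.7 mm and 7.16 degrees, less where a joint would pass 70% of its speed; a pose out of reach is approached as far as the arm can. A call with a gripper value outside its range is refused whole. The fingers move at their own pace and stop on an object; FORCE is the grip in N (left out, the last holds). Time passes only in rows, so rows that repeat a pose let the fingers close. It gives the time, the measured TCP pose, the force and the opening at its end, in the units of the state.
- arm.sense(): the state, without advancing time (a new reading comes with each control period).
- eyes.capture(name): name is "scene" or "top" or "wrist"; returns the picture (420x560x3 uint8, blue, green, red); there is no depth.
- eyes.camera_model(name): a dict with "mtx" (3x3 intrinsics, pixels), "k1" (the pictures are not rectified: a ray, as slopes to the right and down, at radius r is drawn at 1 + k1 r^2 times it, then the intrinsics apply), "eye" and "attitude" of the camera in the world. Camera axes: x right, y down, z forward; pixel columns grow to the right and rows downward; lengths in m; the calibration is good to about 2 mm. A picture is of the moment at which its call begins: read the wrist's pose just before it. camera_model takes no time and is no camera call; for the wrist camera it gives the pose at the moment of the call.
- ticket.sign_off(): hands the job in, once; it reports no verdict.
The state is a dict: "time_s": time; "q": joint angles; "qvel": joint speeds; "joint_efforts": joint torques, N m; "tool_pos": TCP position; "tcp_rot": TCP orientation; "ft_force": force on the tool from outside, world axes, zero at the start; "ft_torque": the same for the moment, N m; "finger_gap": opening from 0.0 (shut) to 1.0 (fully open).
Only numpy, scipy, OpenCV 4.12 (cv2) and the standard library are available. Lean on these libraries where they do the work, as an engineer would, in place of code of your own. Each camera call takes 0.05 s, during which the arm holds its last target.

## Working session

There is one attempt and no reset: what is moved stays moved. The work goes in short steps, Python scripts to look and compute and a shell command to move; the robot and the scene stay as the last step left them, time stands still between calls to the robot, and variables do not carry over. Pictures are saved under pics/ and viewed, and the job is handed in when it is done.

```bash
mkdir -p pics; ls; python3 - <<'E'
from workcell import arm, eyes, ticket
import cv2,numpy as np
print(arm.sense())
for n in ["scene","top"]:
    im=eyes.capture(n); cv2.imwrite(f"pics/{n}0.png",im); print(n,eyes.camera_model(n))
E
```

```text
pics
{'time_s': 0.0, 'q': array([-1.40889792,  0.38425356,  0.01636487,  1.37115241, -0.00632171,
        1.38819278, -0.04648223]), 'qvel': array([-1.79941219e-04, -9.08039552e-05,  1.30562100e-05, -3.13040041e-04,
        2.37861042e-03,  3.68576467e-04,  5.96897791e-04]), 'joint_efforts': array([-4.11633778e-06, -6.27610230e+01,  8.44621584e-01, -3.71806455e+01,
        1.68222107e-02,  1.48038694e-02, -2.79933721e-05]), 'tool_pos': array([0.1391595 , 0.60879781, 0.23026997]), 'tcp_rot': array([ 0.17489515,  1.56379493, -0.17795814]), 'ft_force': array([ 0.50272995, -1.06786891,  0.89899817]), 'ft_torque': array([-0.03375105, -0.02608296, -0.03793838]), 'finger_gap': 0.9971839416003508}
scene {'mtx': array([[430.82522449,   0.        , 272.95884347],
       [  0.        , 430.82522449, 212.81340514],
       [  0.        ,   0.        ,   1.        ]]), 'k1': -0.042027471183060064, 'eye': array([0.97316439, 0.34389421, 0.73592202]), 'attitude': array([-1.07036626, -2.45738142,  0.94092828])}
top {'mtx': array([[473.07277582,   0.        , 271.4526854 ],
       [  0.        , 473.07277582, 205.03806814],
       [  0.        ,   0.        ,   1.        ]]), 'k1': -0.14842962279526348, 'eye': array([ 0.43178492, -0.01253434,  0.92022075]), 'attitude': array([-2.17763052,  2.13503449, -0.15541326])}
```

View pics/scene0.png

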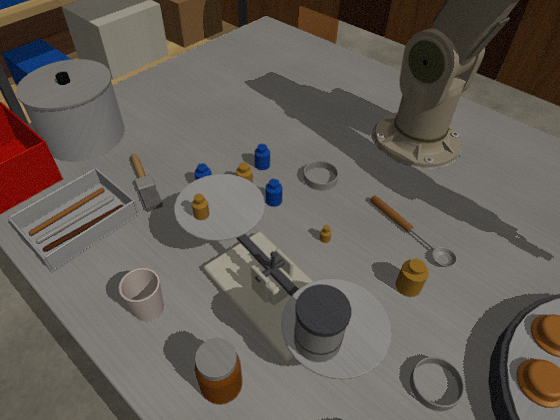

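View pics/top0.png

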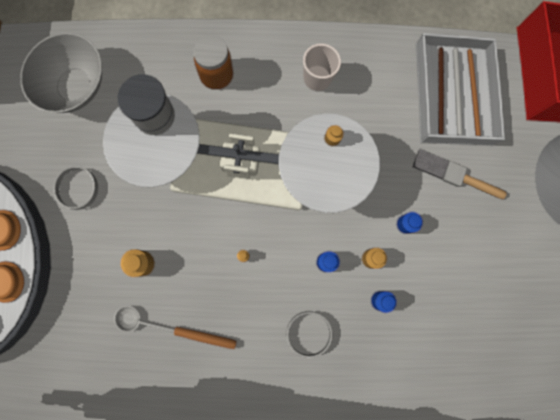

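The pictures match the description. In the top view the brass weights are 1 kg at (137,263), 100 g at (242,256) and 500 g at (375,258), with blue look-alikes around the 500 g. The tin is in the left pan, centre (152,140). The 200 g weight is at (335,134) in the right, high pan, centre (329,162).

```bash
cat > h.py <<'E'
import cv2,numpy as np
from scipy.spatial.transform import Rotation as R
def ray(cm,uv):
    K=cm['mtx']; d=np.array([(uv[0]-K[0,2])/K[0,0],(uv[1]-K[1,2])/K[1,1]]); s=d.copy()
    for _ in range(20): s=d/(1+cm['k1']*(s@s))
    v=R.from_rotvec(cm['attitude']).apply([s[0],s[1],1]); return cm['eye'],v
def onz(cm,uv,z):
    e,v=ray(cm,uv); return e+v*(z-e[2])/v[2]
def proj(cm,P):
    p=R.from_rotvec(cm['attitude']).inv().apply(np.asarray(P)-cm['eye']); s=p[:2]/p[2]; s=s*(1+cm['k1']*(s@s))
    return cm['mtx'][[0,1],[0,1]]*s+cm['mtx'][:2,2]
def tri(a,b):
    (e1,v1),(e2,v2)=a,b
    t=np.linalg.lstsq(np.c_[v1,-v2],e2-e1,rcond=None)[0]
    p,q=e1+v1*t[0],e2+v2*t[1]; return (p+q)/2,np.linalg.norm(p-q)
E
python3 - <<'E'
from h import *
from workcell import eyes
for n in ["top","scene"]:
    im=cv2.imread(f"pics/{n}0.png"); cm=eyes.camera_model(n)
    hsv=cv2.cvtColor(im,cv2.COLOR_BGR2HSV)
    for nm,lo,hi in [("brass",(10,130,60),(30,255,255)),("blue",(105,150,40),(130,255,255))]:
        m=cv2.inRange(hsv,lo,hi)
        c,_=cv2.findContours(m,cv2.RETR_EXTERNAL,cv2.CHAIN_APPROX_NONE)
        for k in c:
            if cv2.contourArea(k)>60:
                x,y,w,h=cv2.boundingRect(k); print(n,nm,(x,y,w,h),cv2.contourArea(k),np.round(onz(cm,(x+w/2,y+h/2),.025),3))
    z=cv2.resize(im[110:320,100:450] if n=="top" else im[130:370,160:440],None,fx=2.2,fy=2.2,interpolation=cv2.INTER_CUBIC)
    cv2.imwrite(f"pics/{n}0z.png",z)
E
```

```text
top brass (175, 328, 61, 20) 420.5 [0.3   0.098 0.025]
top brass (0, 262, 24, 40) 728.0 [0.39  0.486 0.025]
top brass (238, 251, 11, 10) 75.5 [0.455 0.031 0.025]
top brass (121, 250, 32, 26) 618.0 [0.436 0.233 0.025]
top brass (363, 249, 23, 19) 331.0 [ 0.454 -0.218  0.025]
top brass (0, 211, 20, 39) 591.0 [0.491 0.498 0.025]
top brass (326, 126, 17, 19) 218.5 [ 0.693 -0.141  0.025]
top brass (195, 56, 37, 32) 562.5 [0.82  0.102 0.025]
top brass (468, 50, 12, 85) 222.0 [ 0.796 -0.434  0.025]
top blue (372, 292, 24, 20) 349.0 [ 0.372 -0.236  0.025]
top blue (318, 252, 21, 19) 299.0 [ 0.447 -0.13   0.025]
top blue (398, 213, 24, 20) 345.5 [ 0.523 -0.288  0.025]
scene brass (517, 359, 43, 49) 1605.5 [0.472 0.501 0.025]
scene brass (196, 355, 46, 49) 826.5 [0.828 0.101 0.025]
scene brass (531, 315, 29, 42) 881.5 [0.376 0.478 0.025]
scene brass (398, 259, 31, 38) 734.5 [0.43  0.234 0.025]
scene brass (320, 225, 11, 18) 117.5 [0.461 0.037 0.025]
scene brass (372, 196, 41, 36) 275.0 [0.312 0.111 0.025]
scene brass (192, 194, 17, 26) 299.5 [ 0.592 -0.217  0.025]
scene brass (29, 188, 75, 47) 314.0 [ 0.807 -0.426  0.025]
scene brass (236, 163, 16, 19) 172.5 [ 0.444 -0.228  0.025]
scene brass (131, 155, 14, 22) 92.5 [ 0.607 -0.435  0.025]
scene brass (298, 5, 41, 38) 880.5 [-0.33  -0.612  0.025]
scene brass (170, 0, 37, 48) 975.5 [ 0.008 -0.963  0.025]
scene blue (266, 179, 16, 27) 338.0 [ 0.444 -0.128  0.025]
scene blue (195, 164, 16, 15) 143.5 [ 0.51  -0.303  0.025]
scene blue (255, 144, 15, 26) 294.5 [ 0.371 -0.235  0.025]
scene blue (2, 39, 68, 45) 1343.5 [ 0.534 -1.118  0.025]
scene blue (0, 0, 27, 9) 108.0 [ 0.375 -1.638  0.025]
```

View pics/top0z.png

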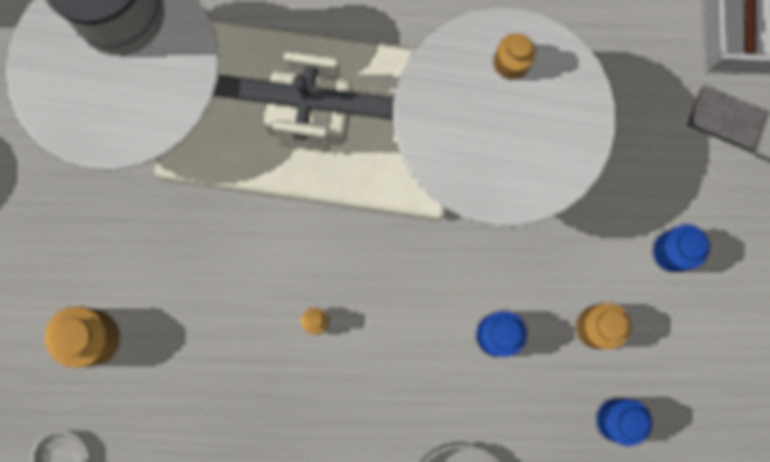

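View pics/scene0z.png

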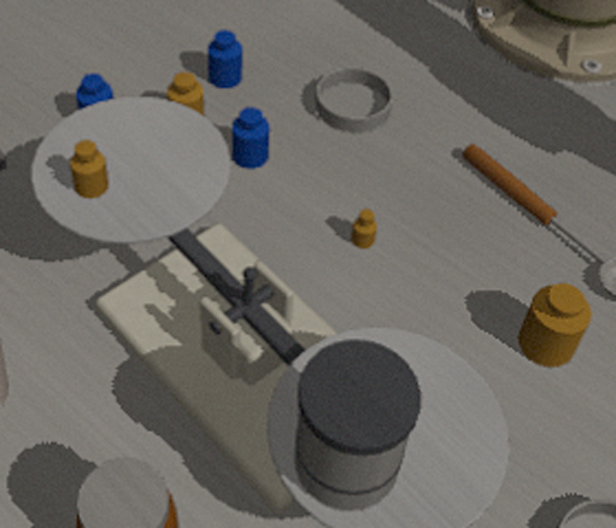

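```bash
python3 - <<'E'
from h import *
from workcell import eyes
cm=eyes.camera_model("top"); sc=eyes.camera_model("scene")
def fit(im,c,r0,r1):
    g=cv2.GaussianBlur(cv2.cvtColor(im,cv2.COLOR_BGR2GRAY),(3,3),0).astype(np.float32); P=[]
    for a in np.linspace(0,2*np.pi,180,endpoint=False):
        rs=np.arange(r0,r1,.5); p=np.c_[c[0]+rs*np.cos(a),c[1]+rs*np.sin(a)].astype(np.float32)
        v=cv2.remap(g,p[:,0],p[:,1],cv2.INTER_LINEAR).ravel(); d=v[:-4]-v[4:]
        i=d.argmax()
        if d[i]>12: P.append(p[i+2])
    P=np.array(P)
    for _ in range(4):
        e=cv2.fitEllipse(P); th=np.deg2rad(e[2]); q=(P-e[0])@np.array([[np.cos(th),-np.sin(th)],[np.sin(th),np.cos(th)]])
        r=np.hypot(q[:,0]/e[1][0]*2,q[:,1]/e[1][1]*2); P=P[abs(r-1)<.03]
    return e,len(P)
im=cv2.imread("pics/top0.png")
er,n1=fit(im,(329,162.7),42,60); el,n2=fit(im,(151,139),42,58)
print(er,n1,el,n2)
pr=onz(cm,er[0],.127); pl=onz(cm,el[0],.107)
print(pr,pl,np.linalg.norm((pr-pl)[:2]))
u=(pl-pr)[:2]; u/=np.linalg.norm(u); print("beam yaw(y axis)",np.degrees(np.arctan2(-u[0],u[1])))
xa=np.array([u[1],-u[0]]); print("200g pred",pr[:2]+.042*xa,"free",pr[:2]-.042*xa,"tin",pl[:2]+.042*xa)
w2=onz(cm,(334.5,135.5),.127+.018); print("200g meas",w2)
# diameters
print("diam",[np.linalg.norm(onz(cm,np.array(er[0])+[er[1][0]/2*s,0],.127)-pr) for s in(1,-1)])
# 500 knob top: top zoom (607,324), scene zoom (184,80)
k=lambda z,o:np.array(z)/2.2+o
print(tri(ray(cm,k((608,325),(100,110))),ray(sc,k((184,79),(160,130)))))
print(onz(cm,k((608,325),(100,110)),.062),onz(sc,k((184,79),(160,130)),.062))
ims=cv2.imread("pics/scene0.png"); print("scene pan", onz(sc,k((131,169),(160,130)),.127))
E
```

```text
((328.5499267578125, 162.56292724609375), (98.0626449584961, 101.69314575195312), 108.1815185546875) 123 ((150.242431640625, 139.375244140625), (91.86028289794922, 97.66325378417969), 59.295684814453125) 117
[ 0.61471142 -0.11608781  0.127     ] [0.65553708 0.19930965 0.107     ] 0.3180287641702424
beam yaw(y axis) -7.375467055665841
200g pred [ 0.65636392 -0.12147939] free [ 0.57305892 -0.11069623] tin [0.69718958 0.19391807]
200g meas [ 0.65797162 -0.12397934  0.145     ]
diam [np.float64(0.08562384331765077), np.float64(0.08443559915229731)]
(array([ 0.45527179, -0.21394098,  0.06182595]), np.float64(0.0020637756896214414))
[ 0.45465515 -0.21304318  0.062     ] [ 0.45585441 -0.214776    0.062     ]
scene pan [ 0.6209819  -0.11052327  0.127     ]
```

The two views agree to about 2 mm. The 500 g weight is at (0.455, -0.215) with its knob top at 62 mm. The right pan's centre is about (0.617, -0.114), and the pan spacing measures 318 mm. I'll grip with the jaws at 54° azimuth, which stays clear of all three blue neighbours.

```bash
cat >> h.py <<'E'
def go(p,jaw=None,quiet=False):
    from workcell import arm
    s=arm.sense(); r=R.from_rotvec(s['tcp_rot']); M=r.as_matrix()
    if jaw is not None:
        j=np.deg2rad(jaw); y=np.array([np.cos(j),np.sin(j),0]); 
        if y@M[:,1]<0: y=-y
        x=np.array([0,0,-1.]); T=np.c_[x,y,np.cross(x,y)]
        turn=(r.inv()*R.from_matrix(T)).as_rotvec()
    else: turn=np.zeros(3)
    print("t",round(s['time_s'],2),"pos",s['tool_pos'].round(4),"jaw",np.degrees(np.arctan2(M[1,1],M[0,1])).round(1),"down",M[:,0].round(3),"q7",s['q'][6].round(2),"F",s['ft_force'].round(1),"gap",round(s['finger_gap'],3))
    print(" -> turn",turn.round(3),"shift",r.inv().apply(np.asarray(p)-s['tool_pos']).round(4))
E
python3 - <<'E'
from h import *
for w in [(.40,.30,.23),(.455,0,.2),(.455,-.215,.2)]: go(w,54)
E
```

```text
t 0.1 pos [0.1392 0.6088 0.2304] jaw 77.1 down [-0.    -0.002 -1.   ] q7 -0.05 F [-0.  -0.4  0.2] gap 1.002
 -> turn [0.403 0.    0.002] shift [ 0.0008 -0.2429  0.3231]
t 0.1 pos [0.1392 0.6088 0.2304] jaw 77.1 down [-0.    -0.002 -1.   ] q7 -0.05 F [-0.  -0.4  0.2] gap 1.002
 -> turn [0.403 0.    0.002] shift [ 0.0313 -0.5231  0.4436]
t 0.1 pos [0.1392 0.6088 0.2304] jaw 77.1 down [-0.    -0.002 -1.   ] q7 -0.05 F [-0.  -0.4  0.2] gap 1.002
 -> turn [0.403 0.    0.002] shift [ 0.0317 -0.7327  0.4915]
```

```bash
python3 -m pendant '0.05 0 0 0 -0.03 0.04 1; 0.1 0 0 0 -0.06 0.08 1; 0.2 0 0 0 -0.09 0.12 1; 0.3 0 0 0 -0.11 0.15 1; 0.4 0 0 0 -0.13 0.18 1; 0.4 0 0 0 -0.16 0.22 1; 0.4 0 0 0 -0.2 0.26 1; 0.4 0 0 0 -0.24 0.3 0.8'
python3 - <<'E'
from h import *
for w in [(.455,0,.2),(.455,-.215,.2)]: go(w,54)
E
```

```text
time_s: 0.77
tool_pos: [0.3509, 0.3498, 0.231]
tcp_rot: [0.489, 1.515, -0.49]
ft_force: [1.5, 0.1, 0.3]
finger_gap: 0.882
t 0.77 pos [0.3509 0.3498 0.231 ] jaw 54.2 down [-0. -0. -1.] q7 0.12 F [1.5 0.1 0.3] gap 0.882
 -> turn [ 0.003 -0.     0.   ] shift [ 0.0311 -0.2227  0.2891]
t 0.77 pos [0.3509 0.3498 0.231 ] jaw 54.2 down [-0. -0. -1.] q7 0.12 F [1.5 0.1 0.3] gap 0.882
 -> turn [ 0.003 -0.     0.   ] shift [ 0.0311 -0.3971  0.4149]
```

```bash
python3 -m pendant '0 0 0 0 -0.02 0.03 0.8; 0 0 0 0 -0.04 0.07 0.8; 0 0 0 0 -0.07 0.1 0.8; 0 0 0 0 -0.1 0.13 0.8; 0 0 0 0 -0.13 0.16 0.8; 0 0 0 0 -0.15 0.19 0.8; 0 0 0 0 -0.18 0.22 0.8; 0 0 0 0 -0.2 0.25 0.8'
python3 -m pendant '0 0 0 0 -0.03 0.03 0.8; 0 0 0 0 -0.06 0.06 0.8; 0 0 0 0 -0.09 0.08 0.8; 0 0 0 0 -0.12 0.1 0.8; 0 0 0 0 -0.14 0.12 0.8; 0 0 0 0 -0.15 0.14 0.8; 0 0 0 0 -0.16 0.15 0.8; 0 0 0 0 -0.17 0.16 0.8'
python3 - <<'E'
from h import *
go((.455,-.215,.2),54)
from workcell import eyes
cm=eyes.camera_model("wrist"); im=eyes.capture("wrist"); cv2.imwrite("pics/w1.png",im)
print(cm, proj(cm,(.455,-.215,.062)),proj(cm,(.455,-.215,.045)))
E
```

```text
time_s: 1.43
tool_pos: [0.4351, 0.0402, 0.2312]
tcp_rot: [0.491, 1.515, -0.49]
ft_force: [0.9, 0.8, 0.3]
finger_gap: 0.802
time_s: 2.1
tool_pos: [0.466, -0.1894, 0.231]
tcp_rot: [0.49, 1.515, -0.491]
ft_force: [-0.2, -0.2, -0.4]
finger_gap: 0.797
t 2.1 pos [ 0.466  -0.1894  0.231 ] jaw 54.1 down [-0.001 -0.    -1.   ] q7 1.38 F [-0.2 -0.2 -0.4] gap 0.797
 -> turn [ 0.002 -0.     0.001] shift [ 0.031  -0.0272  0.0061]
{'mtx': array([[364.67226644,   0.        , 278.44925365],
       [  0.        , 364.67226644, 212.32093922],
       [  0.        ,   0.        ,   1.        ]]), 'k1': -0.023761961601406, 'eye': array([ 0.40211265, -0.14533894,  0.373913  ]), 'attitude': array([2.54508844, 1.30004779, 0.20253195])} [249.94367345 194.69258457] [251.3186959  189.94672244]
```

View pics/w1.png

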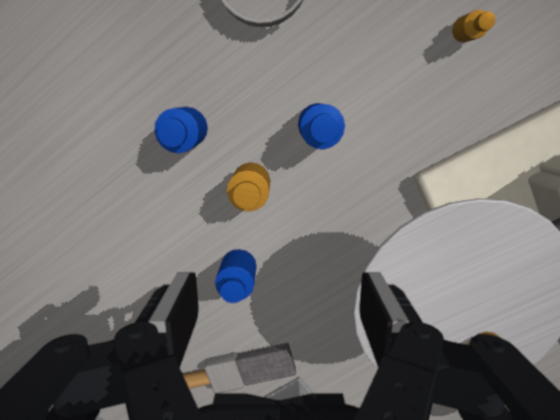

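The wrist view shows the 500 g knob at about (247,195), against a predicted (250,195). It also shows the finger gap free of neighbours. I'll refine from this view.

```bash
python3 - <<'E'
from h import *
from workcell import eyes
cm=eyes.camera_model("wrist"); im=cv2.imread("pics/w1.png")
print(onz(cm,(247,195),.062))
hsv=cv2.cvtColor(im,cv2.COLOR_BGR2HSV); m=cv2.inRange(hsv,(10,130,60),(30,255,255)); m[:150]=0;m[230:]=0
c=max(cv2.findContours(m,0,1)[0],key=cv2.contourArea); print(cv2.boundingRect(c))
cv2.imwrite("pics/w1z.png",cv2.resize(im[150:230,200:300],None,fx=6,fy=6,interpolation=cv2.INTER_CUBIC))
E
```

```text
[ 0.45347315 -0.21997551  0.062     ]
(227, 163, 43, 48)
```

View pics/w1z.png

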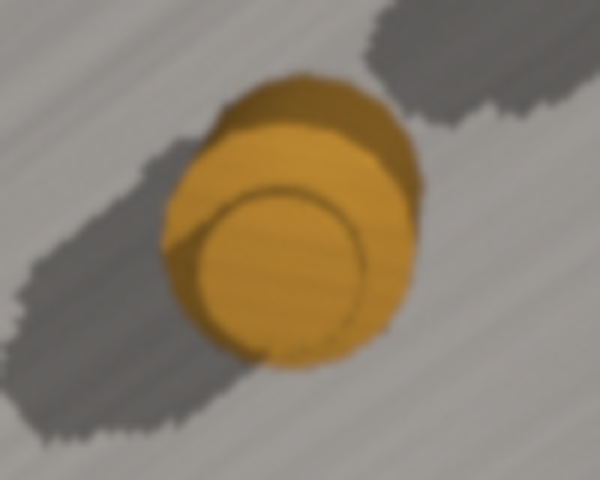

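```bash
python3 -m pendant '0 0 0 0.03 -0.015 0.003 0.8; 0 0 0 0.065 -0.029 0.006 0.8; 0 0 0 0.1 -0.029 0.006 0.8; 0 0 0 0.13 -0.029 0.006 0.8; 0 0 0 0.14 -0.029 0.006 0.8; 0 0 0 0.14 -0.029 0.006 0.8'
python3 - <<'E'
from h import *
go((.454,-.217,.004),54)
from workcell import eyes
cm=eyes.camera_model("wrist"); im=eyes.capture("wrist"); cv2.imwrite("pics/w2.png",im)
print(proj(cm,(.454,-.217,.062)),proj(cm,(.454,-.217,.045)))
E
```

```text
time_s: 2.65
tool_pos: [0.4522, -0.214, 0.089]
tcp_rot: [0.489, 1.52, -0.49]
ft_force: [0.1, 0.9, 0.2]
finger_gap: 0.8
t 2.65 pos [ 0.4522 -0.214   0.089 ] jaw 54.2 down [-0.005  0.001 -1.   ] q7 1.57 F [0.1 0.9 0.2] gap 0.8
 -> turn [ 0.004 -0.005  0.002] shift [ 0.085  -0.0012  0.0036]
[279.57507392 261.51150683] [279.55512145 248.38453941]
```

View pics/w2.png

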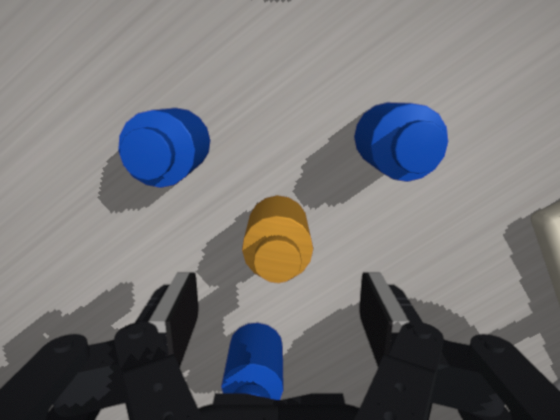

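The knob is at (278,260), within 2 px of prediction and centred between the fingers. Descending to grasp.

```bash
python3 -m pendant '0 0 0 0.025 -0.001 0.004 0.8; 0 0 0 0.05 -0.001 0.004 0.8; 0 0 0 0.07 -0.001 0.004 0.8; 0 0 0 0.083 -0.001 0.004 0.8; 0 0 0 0.083 -0.001 0.004 0.8; 0 0 0 0.083 -0.001 0.004 0.8' 50
python3 - <<'E'
from h import *
go((.454,-.217,.004),54)
E
```

```text
time_s: 3.2
tool_pos: [0.4576, -0.2186, 0.0095]
tcp_rot: [0.489, 1.514, -0.489]
ft_force: [-0.6, 0.3, -0.3]
finger_gap: 0.801
t 3.2 pos [ 0.4576 -0.2186  0.0095] jaw 54.2 down [ 0.001 -0.    -1.   ] q7 1.68 F [-0.6  0.3 -0.3] gap 0.801
 -> turn [ 0.004  0.001 -0.   ] shift [ 0.0055 -0.0008 -0.0038]
```

```bash
python3 -m pendant '0 0 0 0.003 -0.001 -0.003 0.8; 0 0 0 0.003 -0.001 -0.003 0.45; 0 0 0 0.003 -0.001 -0.003 0.3; 0 0 0 0.003 -0.001 -0.003 0.3; 0 0 0 0.003 -0.001 -0.003 0.3; 0 0 0 0.003 -0.001 -0.003 0.3; 0 0 0 0.003 -0.001 -0.003 0.3' 50
python3 - <<'E'
from h import *
go((.454,-.217,.2),54)
E
```

```text
time_s: 3.78
tool_pos: [0.4543, -0.2174, 0.0064]
tcp_rot: [0.49, 1.514, -0.488]
ft_force: [-2.2, 2.9, 8.1]
finger_gap: 0.455
t 3.78 pos [ 0.4543 -0.2174  0.0064] jaw 54.2 down [ 0.001  0.    -1.   ] q7 1.68 F [-2.2  2.9  8.1] gap 0.455
 -> turn [ 0.004  0.001 -0.001] shift [-0.1936  0.0004 -0.0004]
```

```bash
python3 -m pendant '0 0 0 -0.01 0 0 0.3; 0 0 0 -0.03 0 0 0.3; 0 0 0 -0.06 0 0 0.3; 0 0 0 -0.1 0 0 0.3; 0 0 0 -0.14 0 0 0.3; 0 0 0 -0.17 0 0 0.3; 0 0 0 -0.19 0 0 0.3; 0 0 0 -0.19 0 0 0.3'
python3 - <<'E'
from h import *
from workcell import eyes
go((.575,-.1115,.18),54)
im=eyes.capture("wrist"); cv2.imwrite("pics/w3.png",im)
im=eyes.capture("top"); cv2.imwrite("pics/t3.png",im)
E
```

```text
time_s: 4.45
tool_pos: [0.4554, -0.2188, 0.2]
tcp_rot: [0.49, 1.508, -0.489]
ft_force: [1.1, -0.7, -5.0]
finger_gap: 0.454
t 4.45 pos [ 0.4554 -0.2188  0.2   ] jaw 54.2 down [ 0.007 -0.001 -1.   ] q7 1.48 F [ 1.1 -0.7 -5. ] gap 0.454
 -> turn [ 0.003  0.006 -0.003] shift [0.0207 0.1569 0.034 ]
```

View pics/w3.png

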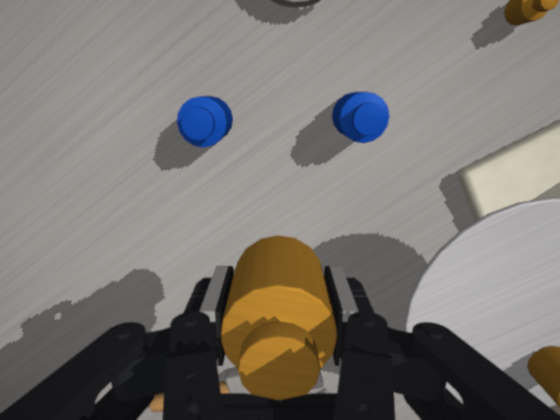

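View pics/t3.png

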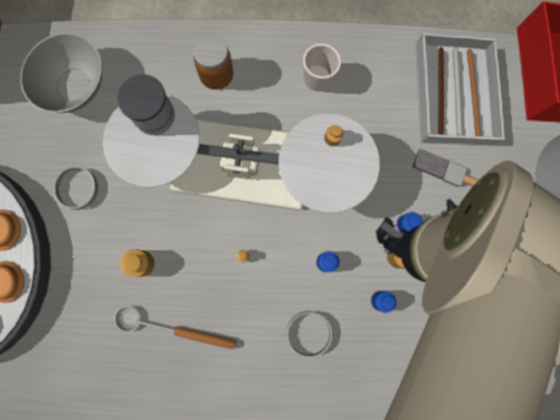

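```bash
python3 -m pendant '0 0 0 -0.01 0.01 0.002 0.3; 0 0 0 -0.015 0.03 0.007 0.3; 0 0 0 -0.015 0.06 0.013 0.3; 0 0 0 -0.01 0.09 0.02 0.3; 0 0 0 -0.005 0.12 0.026 0.3; 0 0 0 0 0.145 0.031 0.3; 0 0 0 0 0.156 0.034 0.3; 0 0 0 0 0.156 0.034 0.3'
python3 -m pendant '0 0 0 0 0 0 0.3; 0 0 0 0 0 0 0.3'
python3 - <<'E'
from h import *
from workcell import eyes
go((.575,-.1115,.145),54)
cm=eyes.camera_model("wrist")
im=eyes.capture("wrist"); cv2.imwrite("pics/w4.png",im)
s=eyes.capture("scene"); cv2.imwrite("pics/s4.png",s)
for P in [(.658,-.122,.176),(.575,-.111,.127)]: print(proj(cm,P),proj(eyes.camera_model("scene"),P))
E
```

```text
time_s: 5.22
tool_pos: [0.5739, -0.1061, 0.1927]
tcp_rot: [0.484, 1.52, -0.486]
ft_force: [-0.4, 0.8, -5.1]
finger_gap: 0.454
time_s: 5.38
tool_pos: [0.5716, -0.1118, 0.1946]
tcp_rot: [0.489, 1.516, -0.492]
ft_force: [-1.6, -0.8, -3.9]
finger_gap: 0.453
t 5.38 pos [ 0.5716 -0.1118  0.1946] jaw 54.1 down [-0.002 -0.001 -1.   ] q7 1.32 F [-1.6 -0.8 -3.9] gap 0.453
 -> turn [ 0.002 -0.001  0.002] shift [0.0496 0.0023 0.0027]
[358.49937965 387.45332216] [198.06401532 196.09242714]
[285.97782023 231.5654058 ] [236.51261771 194.3600542 ]
```

View pics/w4.png

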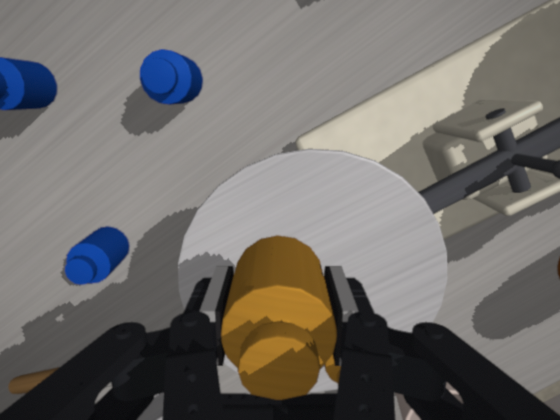

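View pics/s4.png

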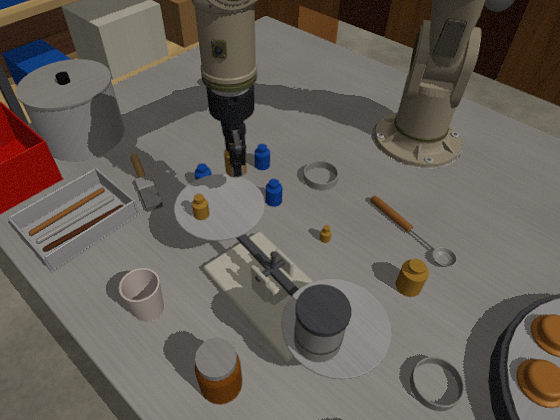

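The weight is held upright over the free part of the pan. I'll check the pan rim in the wrist view, which spans columns 178 to 447 with its top at row 150, against my estimate.

```bash
python3 - <<'E'
from h import *
from workcell import eyes
for n,f in [("wrist","w4"),("scene","s4")]:
    cm=eyes.camera_model(n)
    for c in [(.615,-.116),(.618,-.113)]:
        Q=np.array([proj(cm,(c[0]+.088*np.cos(a),c[1]+.088*np.sin(a),.127)) for a in np.linspace(0,2*np.pi,180)])
        print(n,c,Q.min(0).round(1),Q.max(0).round(1))
E
```

```text
wrist (0.615, -0.116) [179.7 144.8] [452.1 389.8]
wrist (0.618, -0.113) [186.3 146. ] [458.4 390.5]
scene (0.615, -0.116) [174.1 173. ] [265.2 239.2]
scene (0.618, -0.113) [173.9 174.4] [265.3 241. ]
```

```bash
python3 -m pendant '0 0 0 0.01 0.001 0.002 0.3; 0 0 0 0.025 0.001 0.002 0.3; 0 0 0 0.038 0.001 0.002 0.3; 0 0 0 0.048 0.001 0.002 0.3; 0 0 0 0.053 0.001 0.002 0.3; 0 0 0 0.055 0.001 0.002 0.3; 0 0 0 0.055 0.001 0.002 0.3; 0 0 0 0.055 0.001 0.002 0.3'
python3 - <<'E'
from h import *
from workcell import eyes
go((.574,-.112,.1234),54)
s=eyes.capture("scene"); cv2.imwrite("pics/s5.png",cv2.resize(s[100:300,140:340],None,fx=3,fy=3))
E
```

```text
time_s: 6.15
tool_pos: [0.5751, -0.1113, 0.1408]
tcp_rot: [0.489, 1.514, -0.489]
ft_force: [-0.5, -0.0, -4.6]
finger_gap: 0.456
t 6.15 pos [ 0.5751 -0.1113  0.1408] jaw 54.2 down [ 0.001 -0.    -1.   ] q7 1.35 F [-0.5 -0.  -4.6] gap 0.456
 -> turn [ 0.003  0.001 -0.   ] shift [ 0.0174 -0.0012 -0.0005]
```

View pics/s5.png

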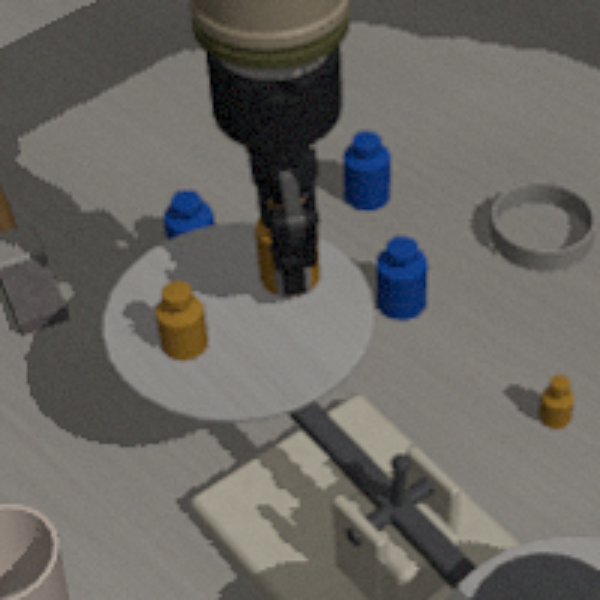

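The weight hangs a few millimetres above the free part, clear of the 200 g weight. Lowering slowly and watching the force.

```bash
python3 -m pendant '0 0 0 0.001 0 0 0.3; 0 0 0 0.002 0 0 0.3; 0 0 0 0.003 0 0 0.3; 0 0 0 0.004 0 0 0.3; 0 0 0 0.005 0 0 0.3; 0 0 0 0.006 0 0 0.3; 0 0 0 0.006 0 0 0.3'
python3 -m pendant '0 0 0 0.001 0 0 0.3; 0 0 0 0.002 0 0 0.3; 0 0 0 0.003 0 0 0.3; 0 0 0 0.003 0 0 0.3'
python3 -m pendant '0 0 0 0.001 0 0 0.3; 0 0 0 0.002 0 0 0.3; 0 0 0 0.002 0 0 0.3; 0 0 0 0.002 0 0 0.3'
```

```text
time_s: 6.78
tool_pos: [0.5746, -0.1111, 0.134]
tcp_rot: [0.489, 1.515, -0.489]
ft_force: [-0.2, -0.4, -4.8]
finger_gap: 0.453
time_s: 7.12
tool_pos: [0.5748, -0.1112, 0.1315]
tcp_rot: [0.489, 1.515, -0.489]
ft_force: [-2.4, 0.3, -0.1]
finger_gap: 0.459
time_s: 7.45
tool_pos: [0.5748, -0.1113, 0.1294]
tcp_rot: [0.489, 1.515, -0.49]
ft_force: [-2.2, -0.8, 0.1]
finger_gap: 0.453
```

Contact came at TCP 0.133, as predicted, and the pan now carries the weight. I'll follow it down to near level before releasing.

```bash
python3 -m pendant '0 0 0 0.001 0 0 0.3; 0 0 0 0.002 0 0 0.3; 0 0 0 0.003 0 0 0.3; 0 0 0 0.004 0 0 0.3; 0 0 0 0.005 0 0 0.3; 0 0 0 0.005 0 0 0.3; 0 0 0 0.005 0 0 0.3; 0 0 0 0.005 0 0 0.3'
python3 - <<'E'
from h import *
from workcell import eyes
go((.574,-.112,.1234),54)
s=eyes.capture("scene"); cv2.imwrite("pics/s6.png",cv2.resize(s[100:300,140:340],None,fx=3,fy=3))
E
```

```text
time_s: 8.12
tool_pos: [0.5748, -0.1114, 0.1244]
tcp_rot: [0.489, 1.515, -0.49]
ft_force: [-1.4, -2.0, -0.1]
finger_gap: 0.457
t 8.12 pos [ 0.5748 -0.1114  0.1244] jaw 54.2 down [ 0. -0. -1.] q7 1.36 F [-1.4 -2.  -0.1] gap 0.457
 -> turn [0.003 0.    0.   ] shift [ 0.001  -0.0009 -0.0003]
```

View pics/s6.png

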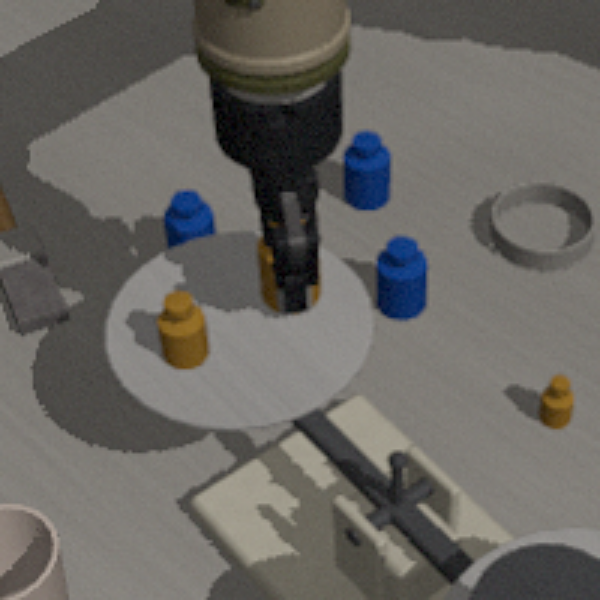

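The pan is near level and the 200 g weight still stands. Opening gradually.

```bash
python3 -m pendant '0 0 0 0 0 0 0.48; 0 0 0 0 0 0 0.5; 0 0 0 0 0 0 0.55; 0 0 0 0 0 0 0.62; 0 0 0 0 0 0 0.7; 0 0 0 0 0 0 0.8; 0 0 0 0 0 0 0.8; 0 0 0 0 0 0 0.8' 20
python3 - <<'E'
from h import *
from workcell import eyes
go((.574,-.112,.1234),54)
s=eyes.capture("wrist"); cv2.imwrite("pics/w7.png",s)
E
```

```text
time_s: 8.83
tool_pos: [0.5748, -0.1111, 0.1243]
tcp_rot: [0.489, 1.515, -0.489]
ft_force: [0.4, -0.1, 0.1]
finger_gap: 0.796
t 8.83 pos [ 0.5748 -0.1111  0.1243] jaw 54.2 down [-0. -0. -1.] q7 1.36 F [ 0.4 -0.1  0.1] gap 0.796
 -> turn [ 0.004 -0.     0.   ] shift [ 0.0009 -0.0012 -0.0001]
```

View pics/w7.png

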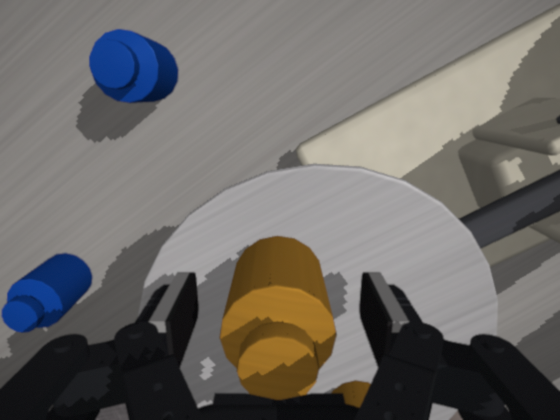

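The weight stands free between the open fingers. I'll go straight up, then back out of the view.

```bash
python3 -m pendant '0 0 0 -0.01 0 0 0.8; 0 0 0 -0.03 0 0 0.8; 0 0 0 -0.06 0 0 0.8; 0 0 0 -0.09 0 0 0.8; 0 0 0 -0.12 0 0 0.8; 0 0 0 -0.15 0 0 0.8; 0 0 0 -0.16 -0.02 0 0.8; 0 0 0 -0.16 -0.05 0 0.8'
python3 -m pendant '0 0 0 0 -0.03 0 0.8; 0 0 0 0 -0.07 0 0.8; 0 0 0 0 -0.11 0 0.8; 0 0 0 0 -0.14 0 0.8; 0 0 0 0 -0.16 0 0.8; 0 0 0 0 -0.17 0 0.8; 0 0 0 0 -0.17 0 0.8; 0 0 0 0 -0.17 0 0.8'
python3 -m pendant '0 0 0 0 0 0 0.8; 0 0 0 0 0 0 0.8; 0 0 0 0 0 0 0.8; 0 0 0 0 0 0 0.8; 0 0 0 0 0 0 0.8; 0 0 0 0 0 0 0.8; 0 0 0 0 0 0 0.8; 0 0 0 0 0 0 0.8'
python3 - <<'E'
from h import *
from workcell import eyes
go((.574,-.112,.1234),54)
s=eyes.capture("scene"); cv2.imwrite("pics/s8.png",s)
s=eyes.capture("top"); cv2.imwrite("pics/t8.png",s)
E
```

```text
time_s: 9.55
tool_pos: [0.5478, -0.15, 0.2877]
tcp_rot: [0.485, 1.511, -0.484]
ft_force: [1.0, -1.1, -0.9]
finger_gap: 0.8
time_s: 10.22
tool_pos: [0.4465, -0.289, 0.2844]
tcp_rot: [0.49, 1.515, -0.489]
ft_force: [0.7, 1.0, 0.3]
finger_gap: 0.8
time_s: 10.88
tool_pos: [0.4461, -0.2896, 0.2843]
tcp_rot: [0.489, 1.515, -0.489]
ft_force: [-0.7, -0.3, 0.2]
finger_gap: 0.804
t 10.88 pos [ 0.4461 -0.2896  0.2843] jaw 54.2 down [-0. -0. -1.] q7 1.62 F [-0.7 -0.3  0.2] gap 0.804
 -> turn [ 0.004 -0.     0.   ] shift [ 1.609e-01  2.189e-01 -1.000e-04]
```

View pics/s8.png

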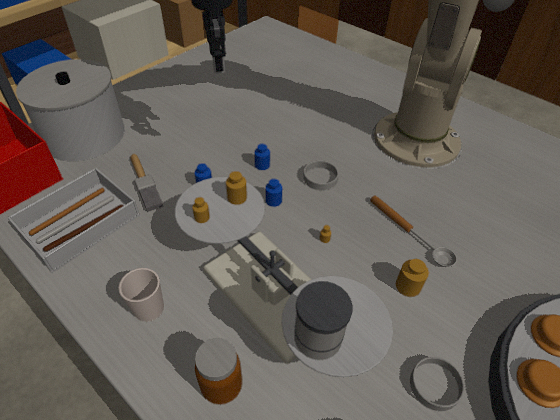

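View pics/t8.png

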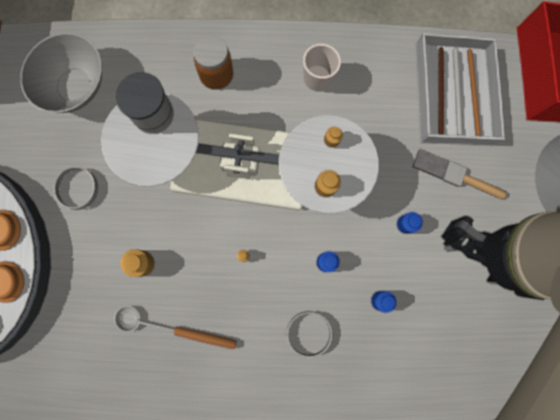

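Both weights and the tin stand: the 500 g is at (329,183) and the 200 g at (334,136) in the top view. I'll wait another second or more and estimate the pan heights.

```bash
python3 -m pendant '0 0 0 0 0 0 0.8; 0 0 0 0 0 0 0.8; 0 0 0 0 0 0 0.8; 0 0 0 0 0 0 0.8; 0 0 0 0 0 0 0.8; 0 0 0 0 0 0 0.8; 0 0 0 0 0 0 0.8; 0 0 0 0 0 0 0.8'
python3 -m pendant '0 0 0 0 0 0 0.8; 0 0 0 0 0 0 0.8; 0 0 0 0 0 0 0.8; 0 0 0 0 0 0 0.8; 0 0 0 0 0 0 0.8; 0 0 0 0 0 0 0.8; 0 0 0 0 0 0 0.8; 0 0 0 0 0 0 0.8'
python3 - <<'E'
from h import *
from workcell import eyes
s=eyes.capture("scene"); cv2.imwrite("pics/s9.png",s)
t=eyes.capture("top"); cv2.imwrite("pics/t9.png",t)
sc=eyes.camera_model("scene"); tp=eyes.camera_model("top")
def blobs(f,roi,lo=(10,130,60),hi=(30,255,255)):
    im=cv2.imread(f); x,y,w,h=roi
    m=cv2.inRange(cv2.cvtColor(im,cv2.COLOR_BGR2HSV),lo,hi)[y:y+h,x:x+w]
    r=[]
    for k in cv2.findContours(m,0,1)[0]:
        if cv2.contourArea(k)>60:
            M=cv2.moments(k); r.append((M['m10']/M['m00']+x,M['m01']/M['m00']+y))
    return sorted(r)
for i in (0,8,9):
    a=blobs(f"pics/s{i}.png" if i else "pics/scene0.png",(180,165,80,70)); b=blobs(f"pics/t{i}.png" if i else "pics/top0.png",(290,115,90,90))
    print(i,np.round(a,1).tolist(),np.round(b,1).tolist())
    for q in b:
        for p in a:
            X,e=tri(ray(sc,p),ray(tp,q))
            if e<.012: print("   ",X.round(4),e.round(4))
def lid(f):
    im=cv2.imread(f)[270:360,280:365]; m=cv2.inRange(cv2.cvtColor(im,cv2.COLOR_BGR2GRAY),0,62)
    k=max(cv2.findContours(m,0,1)[0],key=cv2.contourArea); return cv2.boundingRect(k)
for f in ("scene0","s8","s9"): print(lid(f"pics/{f}.png"))
b=[("s0","scene0"),("s8","s8"),("s9","s9")]
cv2.imwrite("pics/cmp.png",cv2.resize(np.hstack([cv2.imread("pics/scene0.png")[170:370,170:400],cv2.imread("pics/s9.png")[170:370,170:400]]),None,fx=1.7,fy=1.7,interpolation=cv2.INTER_CUBIC))
# expected rows of pan rims vs z
for nm,c in (("R",(.616,-.117)),("L",(.6565,.199))):
    for z in (.107,.117,.127):
        Q=np.array([proj(sc,(c[0]+.088*np.cos(a),c[1]+.088*np.sin(a),z)) for a in np.linspace(0,2*np.pi,180)]); print(nm,z,Q.min(0).round(1),Q.max(0).round(1))
E
```

```text
time_s: 11.65
tool_pos: [0.4461, -0.2896, 0.2843]
tcp_rot: [0.489, 1.515, -0.489]
ft_force: [-0.6, 0.6, -0.3]
finger_gap: 0.803
time_s: 12.32
tool_pos: [0.4461, -0.2896, 0.2843]
tcp_rot: [0.489, 1.515, -0.489]
ft_force: [0.9, 0.2, -0.2]
finger_gap: 0.801
0 [[200.0, 207.1], [244.3, 171.6]] [[333.5, 135.0]]
    [ 0.6581 -0.1219  0.147 ] 0.0004
8 [[200.5, 210.3], [236.1, 188.0]] [[327.3, 183.1], [333.0, 136.5]]
    [ 0.5751 -0.1113  0.1447] 0.001
    [ 0.658  -0.1222  0.1378] 0.0007
9 [[200.5, 210.3], [236.3, 187.9]] [[327.4, 183.1], [333.0, 136.5]]
    [ 0.575  -0.1112  0.1451] 0.0012
    [ 0.658  -0.1221  0.1378] 0.0007
(14, 15, 57, 72)
(14, 12, 58, 73)
(14, 12, 58, 74)
R 0.107 [175. 180.] [264.5 246. ]
R 0.117 [174.2 176.6] [264.5 242.6]
R 0.127 [173.4 173.1] [264.5 239.2]
L 0.107 [280.6 277.8] [390.6 378. ]
L 0.117 [280.7 274.5] [392.  375.4]
L 0.127 [280.9 271.2] [393.4 372.7]
```

View pics/cmp.png

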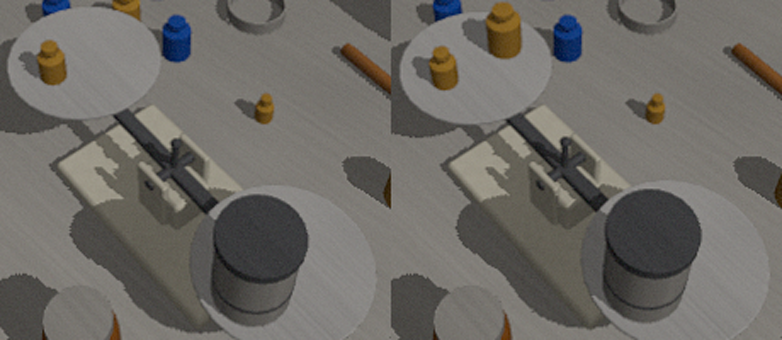

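The 200 g weight sank about 9 mm of the 10 mm needed, and the tin's lid rose about 3 px, roughly 9 mm. Nothing moved between the last two pictures, so the beam is level and settled.

```bash
python3 -c "
from workcell import ticket
print(ticket.sign_off())"
```

```text
the job is handed in; nothing more can be done
None
```

The 500 g weight now stands upright beside the 200 g weight in the right (high) pan, and the beam looks level. I gripped it from above and lowered it onto the free part. The pan took its weight and I followed it down to near level, then released it slowly and backed away. I handed the job in at about 12.4 s on the robot's clock.

- **Placing:** the last pictures put the 500 g weight at (0.575, -0.111), within about 2 mm of the free spot. Tin and 200 g weight stand where they did, and the blue look-alikes were left alone.
- **Level:** the 200 g weight's pan sank about 9 mm and the tin's pan rose about as much, against the 10 mm that level needs. The picture measurement is only good to 1–2 mm. Pictures about 1.5 s apart showed no further movement.
- **Robot:** it was touching nothing at hand-in. The largest wrist force I read was about 9 N, while gripping.
- **Disagreements:** the top and wrist views differed by 2–4 mm on where the 500 g weight and the pan's centre were, and the pan spacing measured 318 mm instead of 320 mm. I averaged the estimates.

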